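# Make the inspection lamp safe and take out its tube

### The arm

A 6-joint arm with a two-finger parallel gripper is mounted at the origin on the work surface. World frame = base frame: x ahead of the robot, y to its left, z up, the work surface at z = 0. Lengths are in mm, angles in rad, forces in N, time in s.
With the tool pointing down it reaches from about 350 to 875 mm from the base axis. Payload 4.2 kg.
Tool frame: the origin (TCP) lies midway between the tips of the shut fingers; the grasp point (between the pads) lies 19 mm behind it; z points along the fingers, y is the line along which they close (so a half turn about z gives the same grasp; the last joint's range is limited). The gripper opens to 85 mm and grips with 20 to 120 N. Pads are 22 mm wide; open, the fingers measure 114 mm over their backs; the gripper's body (76 mm by 85 mm) begins 54 mm behind the grasp point. The pads swing forward as they close: fully open they stand 13 mm farther back than shut.
Start: joints at [-0.983, 0.385, 0.008, 0, -1.194, -0.259], TCP at [201.832, -591.492, 191.512] pointing down, gripper open.
Joint ranges: [-3.14, 3.14], [-1.21, 2.06], [-1.07, 1.41], [-3.16, 2.05], [-2.99, -0.16], [-3.1, 3.1]. Speed limits (rad/s): [2.79, 2.79, 3.14, 3.14, 3.14, 3.14].

### API

Orientations are given as a unit quaternion [x, y, z, w].
In Python, from bench import sensors, get_image, camera_params, job_done gives the robot as it stands.
- The arm moves only by the tool servo_tool, never from a script. Its argument "motion" is a list of rows, each an object with "travel": the shift along the tool's x, y, z as a fraction of full scale, a list of three; "rot": the turn, a rotation vector about the tool's x, y, z as a fraction of full scale, a list of three; "hand": the opening, from 0 (shut) to 1 (fully open). In form: [{"travel": [x, y, z], "rot": [wx, wy, wz], "hand": hand}, ...]. A call has 1 to 10 rows; each row shifts and turns the commanded pose from where the row before left it, along the tool's axes as they then stand; what a row does not reach is not made up. Full scale, the value 1, is 25 cm for a shift and 360 degrees for a turn. A row lasts 1/12 s, in which the tool goes at most 41.7 mm and 7.16 degrees, less where a joint would pass 70% of its speed; a pose out of reach is approached as far as the arm can. A call with a number of a shift or a turn outside -1 to 1 is refused whole. A call with a gripper value outside its range is refused whole. The fingers move at their own pace and stop on an object; the grip force is fixed at half the most. Time passes only in rows, so rows that do not move let the fingers close. It gives the time, the measured TCP pose, the force, the opening and the grip force at its end, in the units of the state.
- sensors.read_state(): the state, without advancing time (a new reading comes with each control period).
- get_image(name): name is "scene" or "side" or "wrist"; returns (picture, depth): 384x512x3 uint8, red, green, blue; 384x512 float32, mm along the optical axis (not along the pixel's ray), 0 where there is no reading.
- camera_params(name): a dict with "camera_matrix" (3x3 intrinsics, pixels), "R" (3x3) and "t" (3): a world point X has camera coordinates R X + t; the wrist camera has in their place "mount" (4x4, takes a point from camera to tool coordinates, whose origin is the TCP and whose axes are the flange's). Camera axes: x right, y down, z forward; pixel columns grow to the right and rows downward; lengths in mm; the calibration is good to about 2 mm. The wrist camera is an equidistant fisheye: a pixel r from the principal point sees the ray r / f radians off the axis. A picture is of the moment at which its call begins: read the wrist's pose just before it. camera_params takes no time and is no camera call.
- job_done(): hands the job in; it is judged then, once.
The state is a dict: "clock": time; "joints": joint angles; "joint_vel": joint speeds; "joint_efforts": joint torques, N m; "position": TCP position; "ee_rot": TCP orientation; "contact_force": force on the tool from outside, world axes, zero at the start; "wrist_torque": the same for the moment, N m; "gripper_width": finger opening in mm; "grasp_force": force on a finger pad.
Only numpy, scipy, OpenCV 4.12 (cv2) and the standard library are available. Lean on these libraries where they do the work, as an engineer would, in place of code of your own. Each camera call takes 0.05 s, during which the arm holds its last target. There are 200 camera calls.

### The job

Make the gem inspection lamp safe and take out its spent tube: on the supply box turn the isolator handle clockwise fully to its stop (off), and only then swing the lockout hasp all the way out over the edge of the box. Then roll the lamp tube sideways out of its two spring clips on the open, hinged-flap side (pulling it straight up bends the hooked jaws), and lay it gently in the two V-shaped rests of the open case, centred between the case's ends, and let go. Leave the other things on the bench where they are.

Things in the scene. Friction and masses are not known exactly. Their poses are not given: they have to be found in the camera images.
- tube: The lamp tube: a white rigid cylinder, 22 mm diameter, 160 mm long, with aluminium end caps, about 80 g. Origin at its centre, its y axis along its length. It starts lying level in the two clips of the lamp base, its axis 64 mm above the table.
- lamp: The lamp base: grey block 100 (x) x 200 (y) x 30 mm high, fixed; origin at the centre of its underside. It carries two steel spring clips at y = -62 and +62 mm, each 14 mm wide along y. Between them the tube is free over 110 mm, its axis 34 mm above the block, so it can be gripped at its middle from above. Each clip: a hooked jaw on the -x side, a seat below, a weak hinged flap on the +x side.
- seat (a point): The tube's seat: on the lamp, 64 mm above the table at the lamp's x = y = 0; the tube's centre starts here (within 6 mm along y). Axes as the lamp. Straight up is blocked by the hooks. The way out is along +x at the same height, pushing both flaps over (about 15 N in all); after 16 mm the tube is clear of the hooks and can be lifted.
- hook_a (a joint): Bend of the hooked jaw at the lamp's y = -62 mm, rad: 0 unbent, grows as it bends to -x, or is pulled up. Its 3 mm lip reaches over the tube to the lamp's x = +4 mm; its top, 79 mm above the table, is the lamp's highest point. Stiff spring, 1.5 N m/rad about its foot 33 mm above the table. Spoilt beyond 0.25.
- hook_b (a joint): The same for the hooked jaw at y = +62 mm.
- flap_a (a joint): Spring flap of the clip at the lamp's y = -62 mm, on the +x side of the tube, rad: 0 upright, grows to 1.45 as it is pushed over to +x; springs back by itself. Hinged 43 mm above the table, tip 69 mm above the table, 3 mm thick.
- flap_b (a joint): The same for the flap at y = +62 mm.
- supply: The supply box: grey plastic, 150 mm (x) x 130 mm (y) x 65 mm high, fixed to the table, origin at the centre of its underside. On its top are the isolator handle (axis at x = 30, y = 0 mm) and the lockout hasp (pivot at x = -52, y = -45 mm). It stands to one side of the lamp, the case to the other.
- isolator_grip (a point): On the axis of the isolator handle, at the height to grip it, 99 mm above the table. The handle is a black bar 56 mm long, 14 mm wide, from 75 to 109 mm above the table, on a 54 mm disc. The bar is along this point's x axis, which turns with the handle.
- isolator (a joint): Angle of the isolator handle, rad: 0 on (bar along the box's x axis), grows clockwise seen from above to the off stop at 1.4. Starts between 0 and 0.15; stays where left; friction about 0.12 N m.
- hasp_post (a point): Middle of the upright steel post at the hasp's free end: 12 mm diameter, from 73 to 99 mm above the table (this point 87 mm), 55 mm from the pivot. It can be pinched from above or pushed.
- hasp_hinge (a point): On the hasp's vertical pivot axis, 71 mm above the table, axes as the supply box.
- hasp (a joint): Angle of the hasp, rad: a 4 mm steel strip 70 mm long, lying on the box top near its -x edge. At 0 it points from its pivot to the box's +y; it grows anticlockwise seen from above, and at its stop of 1.5 it points out over the edge, to the box's -x. Starts 0 to 0.12; light friction (0.03 N m), stays where left.
- case: The open case: black low tray 140 (x) x 220 (y) x 24 mm high, 5 mm walls and floor, fixed; origin at the centre of its underside. Inside, two white V-shaped rests, 14 mm thick, at y = -50 and +50 mm, the V running along y, open upwards, 90 degrees, its bottom 20 mm and top edges 41 mm above the table; 86 mm are free for fingers between them.
- rest (a point): Where the centre of a tube lying in the rests comes: 36 mm above the table at x = y = 0 of the case, axes as the case; the tube lies along y, either way round.
- loupe: Bystander: steel folding loupe, 32 mm diameter, 30 mm high, on the robot's side of the lamp. Origin under its centre.
- ringbox: Bystander: black ring box, 50 x 50 x 38 mm, on the robot's side of the lamp. Origin under its centre.
- cleaner: Bystander: amber glass bottle 36 mm diameter, 75 mm high, beyond the lamp.
- driver: Bystander: small screwdriver lying beyond the lamp.
- brush: Bystander: brush lying at the left side of the bench.
- dish: Bystander: white ceramic dish 72 mm wide, 22 mm high, at the right side of the bench.
- jar: Bystander: closed glass jar 48 mm diameter, 50 mm high, beyond the lamp.
Things that resemble listed ones, but are neither listed nor needed, are in the scene too. What is shaped like the supply but green is not meant.

How it is judged (in metres and radians):
On the way, in this order (a step that is already met when the one before it is completed fails the run):
1. the isolator handle is turned to off (value of joint isolator above 1.25 rad), for 0.2 s.
2. the lockout hasp is swung out, the isolator still off (value of joint isolator above 1.25 rad and value of joint hasp above 1.2 rad), for 0.2 s.
3. the tube is out of its clips (distance between tube and seat above 0.03 m), for 0.1 s.
At the end, for the whole second after the job is handed in: The isolator is off (joint above 1.25), the hasp is out (joint above 1.2), and the tube lies released and at rest in both V rests of the case: its centre within 8 mm across the V and 25 mm of the middle in all, 30 to 41 mm above the case's underside, along the V within 0.1 rad (all of step 2 and horizontal distance between tube and rest below 0.025 m and x of tube in the frame of case between -0.008 and 0.008 m and z of tube in the frame of case between 0.03 and 0.041 m and angle between the y axis of tube and the y axis of case, either way round below 0.1 rad and linear speed of tube below 0.03 m/s and contact force between tube and the fingers below 0.05 N); the robot touches nothing.
It fails at once if a hooked clip jaw was bent more than 0.25 rad (tube pulled straight up or forced) (value of joint any of hook_a, hook_b above 0.25 rad).
It fails at once if the tube was dropped (falling free faster than 0.7 m/s) (linear speed of tube above 0.7 m/s and contact force between tube and the fingers below 0.05 N).
It fails at once if another thing on the bench was moved more than 30 mm (distance of any of loupe, ringbox, cleaner, driver, brush, dish, jar from where it was at the start of the episode above 0.03 m).
It also fails if it takes over 54 s, if anything falls off the work surface, if the arm or the gripper's body presses on something with over 40 N, if the wrist force passes 120 N, or if a joint passes its speed limit or range.

## Working session

There is one attempt and no reset: what is moved stays moved. The work goes in short steps, Python scripts to look and compute and a tool call to move; the robot and the scene stay as the last step left them, time stands still between calls to the robot, and variables do not carry over. Pictures are saved under pics/ and viewed, at most 10 in all, crops included, and the job is handed in when it is done.

Besides the shell and the picture viewer there is one more tool, called after "Emit:" as name(argument=value, ...), one argument or row to a line, values as JSON. servo_tool: Moves the arm, as the interface text tells. Its arguments: {"type":"object","properties":{"motion":{"type":"array"}},"required":["motion"]}

```bash
ls; mkdir -p pics; cat > h.py <<'E'
import numpy as np,cv2
from bench import sensors,get_image,camera_params,job_done
def grab(n):
    im,d=get_image(n); np.savez(f'/tmp/{n}.npz',im=im,d=d); cv2.imwrite(f'pics/{n}_%d.png'%(sensors.read_state()['clock']*100),im[:,:,::-1]); return im,d
def cloud(n,d):
    p=camera_params(n);K=np.array(p['camera_matrix']);R=np.array(p['R']);t=np.array(p['t'])
    v,u=np.mgrid[:384,:512]
    c=np.stack([(u-K[0,2])/K[0,0]*d,(v-K[1,2])/K[1,1]*d,d],-1)
    return (c-t)@R
E
python3 - <<'E'
from h import *
print(sensors.read_state())
for n in('scene','side'):
    grab(n);p=camera_params(n);print(n,p['camera_matrix'],-np.array(p['R']).T@p['t'])
print(camera_params('wrist'))
E
ls pics
```

```text
pics
{'clock': 0.0, 'joints': array([-9.83385112e-01,  3.85582420e-01,  6.58983269e-03, -5.35666660e-04,
       -1.19397618e+00, -2.58621796e-01]), 'joint_vel': array([-2.47303940e-05,  1.66495562e-03,  1.85334924e-03, -8.49861618e-04,
        2.10058859e-04,  8.33754341e-04]), 'joint_efforts': array([-1.92440006e-03, -3.92288196e+01,  1.88400275e+01,  4.18625593e+00,
       -4.70417464e-03, -5.72284875e-06]), 'position': array([ 201.62457096, -590.86074084,  190.38653609]), 'ee_rot': array([-1.63557638e-01,  9.86533151e-01,  1.09266532e-03, -2.18914747e-04]), 'contact_force': array([-0.33468874,  0.61730732,  0.05021198]), 'wrist_torque': array([-0.02361651, -0.06553072,  0.02178414]), 'grasp_force': 0.0, 'gripper_width': 85.12516356872064}
scene [[402.31739454   0.         260.41414421]
 [  0.         402.31739454 182.0650939 ]
 [  0.           0.           1.        ]] [1032.4164757  -880.95931834 1396.65981955]
side [[455.94467238   0.         257.58710347]
 [  0.         455.94467238 185.94344743]
 [  0.           0.           1.        ]] [  21.47029909  962.87260365 1248.78074775]
{'camera_matrix': array([[297.31863964,   0.        , 251.54671669],
       [  0.        , 297.31863964, 186.04775232],
       [  0.        ,   0.        ,   1.        ]]), 'mount': array([[-7.93761757e-04, -9.46177673e-01, -3.23646693e-01,
         8.31608190e+01],
       [ 9.99999450e-01, -9.73122134e-04,  3.92357218e-04,
        -8.75083407e-02],
       [-6.86187400e-04, -3.23646204e-01,  9.46177924e-01,
        -1.83151745e+02],
       [ 0.00000000e+00,  0.00000000e+00,  0.00000000e+00,
         1.00000000e+00]])}
scene_5.png
side_10.png
```

```bash
python3 - <<'E'
from h import *
H=[];O=[]
# ortho: world y -> left, x-> up. 1 px = 1.5mm ; x 200..1000, y -600..600
for n in('scene','side'):
    z=np.load(f'/tmp/{n}.npz');P=cloud(n,z['d'].astype(float)).reshape(-1,3);C=z['im'].reshape(-1,3)
    ok=(z['d'].ravel()>0)&(P[:,2]>-20)&(P[:,2]<300)
    P,C=P[ok],C[ok];i=np.argsort(P[:,2]);P,C=P[i],C[i]
    img=np.zeros((600,800,3),np.uint8)
    r=((950-P[:,0])/1.5).astype(int);c=((600-P[:,1])/1.5).astype(int)
    for dr in(0,1):
        for dc in (0,1):
            k=(r>=0)&(r<599)&(c>=0)&(c<799);img[r[k]+dr,c[k]+dc]=C[k]
    O.append(img)
s=np.vstack([cv2.resize(np.hstack([np.load('/tmp/scene.npz')['im'],np.load('/tmp/side.npz')['im']]),(800,300))])
cv2.imwrite('pics/o_scene.png',O[0][:,:,::-1]);cv2.imwrite('pics/o_side.png',O[1][:,:,::-1])
E
```

```text
(no output)
```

View pics/scene_5.png

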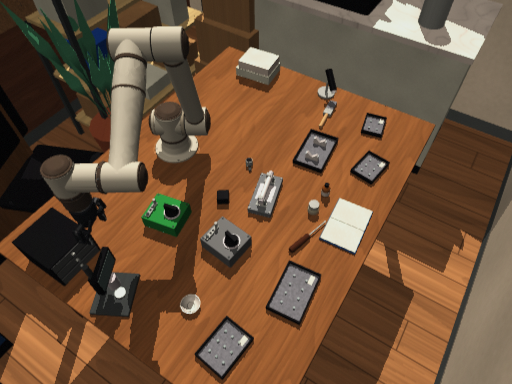

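View pics/o_side.png

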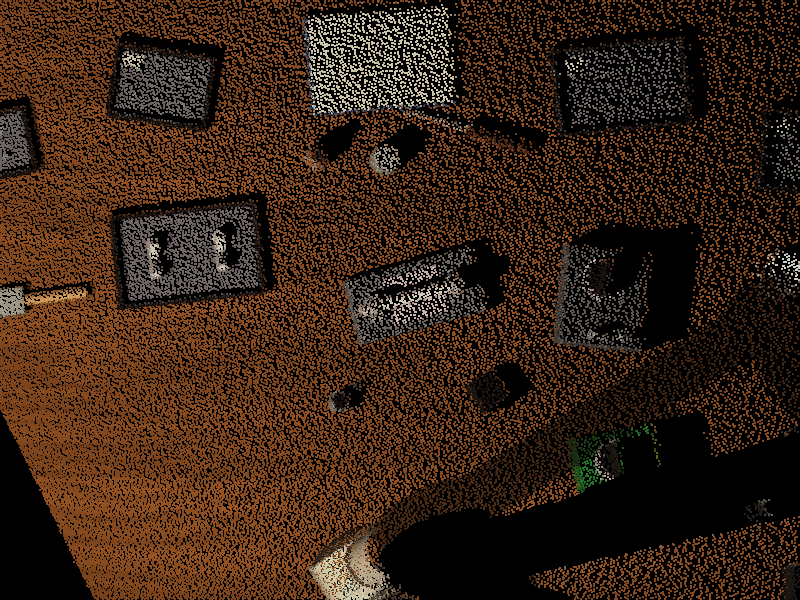

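```bash
cat >> h.py <<'E'
def pts(n):
    z=np.load(f'/tmp/{n}.npz');P=cloud(n,z['d'].astype(float)).reshape(-1,3);ok=z['d'].ravel()>0;return P[ok]
def sel(P,c,r,z0,z1): return P[(np.hypot(P[:,0]-c[0],P[:,1]-c[1])<r)&(P[:,2]>z0)&(P[:,2]<z1)]
E
python3 - <<'E'
from h import *
for n in('scene','side'):
    P=pts(n)
    def rect(name,c,r,z0,z1):
        Q=sel(P,c,r,z0,z1)
        if len(Q)<5: print(n,name,len(Q));return
        print(n,name,len(Q),cv2.minAreaRect(Q[:,:2].astype(np.float32)),'zmed',np.median(Q[:,2]).round(1))
    rect('table',(450,100),60,-20,20)
    rect('supplytop',(515,-322),125,58,69)
    rect('handle',(540,-310),60,90,120)
    rect('disc',(540,-310),60,70,80)
    rect('post',(460,-330),60,80,105)
    rect('lamptop',(515,-38),125,24,34)
    rect('lampall',(515,-38),125,15,90)
    rect('tube',(515,-38),125,64,85)
    rect('case',(575,312),150,12,26)
    rect('rests',(575,312),90,30,50)
E
```

```text
scene table 275 ((442.5659484863281, 111.3099365234375), (116.69474029541016, 88.56832122802734), 35.57074737548828) zmed -1.5
scene supplytop 871 ((505.89703369140625, -305.5404052734375), (131.9315185546875, 152.55897521972656), 83.84196472167969) zmed 63.9
scene handle 76 ((536.1951293945312, -310.159912109375), (15.559561729431152, 57.385005950927734), 72.9842529296875) zmed 106.0
scene disc 89 ((537.7327270507812, -307.5460205078125), (75.79985809326172, 55.04377746582031), 18.61741065979004) zmed 73.4
scene post 22 ((477.409423828125, -306.00579833984375), (20.915849685668945, 80.33165740966797), 68.97808837890625) zmed 91.4
scene lamptop 615 ((509.6539611816406, -25.51153564453125), (100.62091064453125, 204.65481567382812), 15.862045288085938) zmed 29.1
scene lampall 977 ((509.63287353515625, -25.147056579589844), (101.09687805175781, 205.2313995361328), 15.971949577331543) zmed 30.1
scene tube 179 ((509.15435791015625, -20.744483947753906), (30.365741729736328, 165.78085327148438), 15.215106964111328) zmed 71.9
scene case 304 ((569.7610473632812, 320.374755859375), (142.46351
[... 763 characters left out ...]
67001342773, 67.49070739746094), 89.22265625) zmed 91.9
side lamptop 771 ((508.14703369140625, -23.51129150390625), (99.88433837890625, 205.07794189453125), 15.838212966918945) zmed 30.2
side lampall 1253 ((508.1346740722656, -22.812393188476562), (100.34061431884766, 206.46315002441406), 15.807882308959961) zmed 31.5
side tube 240 ((506.3170166015625, -13.208595275878906), (30.775676727294922, 168.83758544921875), 15.400818824768066) zmed 73.1
side case 681 ((569.1521606445312, 318.72283935546875), (143.30755615234375, 225.0951385498047), 5.798696994781494) zmed 20.2
side rests 129 ((548.6446533203125, 316.9906005859375), (99.36573028564453, 117.10645294189453), 6.290314197540283) zmed 35.8
```

```bash
cat >> h.py <<'E'
from scipy.spatial.transform import Rotation as Ro
def plan(x,y,z,psi=None):
    "tool-frame delta in fractions, straight-down target with tool-y yaw psi (deg)"
    s=sensors.read_state();R=Ro.from_quat(s['ee_rot']).as_matrix()
    cur=np.degrees(np.arctan2(R[1,1],R[0,1]))
    d=R.T@(np.array([x,y,z])-s['position'])/250
    print('pos',s['position'].round(1),'psi',cur.round(1),'tilt z',R[:,2].round(3),'F',s['contact_force'].round(1),'w',round(s['gripper_width'],1),'clk',s['clock'])
    print('delta frac',d.round(4),'len/0.16=%.1f rows'%(np.linalg.norm(d)/.16), '' if psi is None else 'rotz frac %.4f'%(((cur-psi+180)%360-180)/360))
E
python3 - <<'E'
from h import *
a=np.radians(15.8);ex=np.array([np.cos(a),np.sin(a)]);ey=np.array([-ex[1],ex[0]])
for n in('scene','side'):
    Q=sel(pts(n),(509,-24.5),120,50,95);L=(Q[:,:2]-[508.8,-24.3]);L=np.c_[L@ex,L@ey,Q[:,2]]
    for lo,hi in((-72,-52),(52,72),(-40,40)):
        k=L[(L[:,1]>lo)&(L[:,1]<hi)]
        print(n,lo); print(np.array(sorted(k.tolist(),key=lambda r:-r[2])[:10]).round(0).tolist(), 'x med of tall',np.median(k[k[:,2]>70][:,0]) if (k[:,2]>70).any() else None, k[:,0].min().round(),k[:,0].max().round())
plan(535,-307,190,75)
E
```

```text
scene -72
[[-4.0, -63.0, 86.0], [-2.0, -70.0, 83.0], [-13.0, -62.0, 82.0], [-4.0, -64.0, 81.0], [-2.0, -58.0, 80.0], [-1.0, -61.0, 78.0], [-8.0, -63.0, 78.0], [-13.0, -63.0, 76.0], [0.0, -64.0, 76.0], [-11.0, -67.0, 76.0]] x med of tall -1.524246768912447 -13.0 16.0
scene 52
[[-2.0, 61.0, 81.0], [-8.0, 53.0, 81.0], [-10.0, 59.0, 80.0], [5.0, 52.0, 80.0], [-0.0, 57.0, 79.0], [-6.0, 61.0, 79.0], [-13.0, 54.0, 78.0], [-8.0, 68.0, 77.0], [3.0, 60.0, 77.0], [-0.0, 71.0, 75.0]] x med of tall -0.3045960447544576 -15.0 17.0
scene -40
[[-2.0, 2.0, 78.0], [-3.0, -25.0, 78.0], [-1.0, -3.0, 78.0], [3.0, 15.0, 78.0], [7.0, -16.0, 77.0], [2.0, 4.0, 77.0], [-0.0, -34.0, 77.0], [5.0, 22.0, 77.0], [-2.0, 31.0, 77.0], [4.0, 11.0, 76.0]] x med of tall 1.4541150833297114 -11.0 12.0
side -72
[[-5.0, -61.0, 83.0], [-12.0, -59.0, 81.0], [-11.0, -64.0, 81.0], [-13.0, -54.0, 81.0], [-7.0, -70.0, 80.0], [2.0, -58.0, 80.0], [-15.0, -66.0, 79.0], [-8.0, -60.0, 79.0], [-5.0, -60.0, 79.0], [-1.0, -60.0, 78.0]] x med of tall -2.103333646869199 -15.0 15.0
side 52
[[-10.0, 67.0, 85.0], [-14.0, 71.0, 85.0], [1.0, 63.0, 83.0], [1.0, 64.0, 79.0], [-12.0, 57.0, 79.0], [-6.0, 63.0, 79.0], [-10.0, 67.0, 79.0], [-4.0, 72.0, 78.0], [-13.0, 61.0, 78.0], [-6.0, 66.0, 78.0]] x med of tall -1.8003645252466973 -14.0 17.0
side -40
[[4.0, -31.0, 81.0], [-2.0, 21.0, 79.0], [-1.0, -19.0, 79.0], [-5.0, -20.0, 78.0], [0.0, -9.0, 78.0], [-1.0, 39.0, 77.0], [-6.0, -36.0, 77.0], [-2.0, -15.0, 77.0], [-1.0, -40.0, 77.0], [-5.0, 19.0, 77.0]] x med of tall -1.4238644534154234 -11.0 11.0
pos [ 201.6 -590.9  190.5] psi 108.8 tilt z [-0.001  0.002 -1.   ] F [ 0.3 -0.4 -0.3] w 85.2 clk 0.1
delta frac [-1.6287  0.6446  0.0033] len/0.16=10.9 rows rotz frac 0.0940
```

Emit:
servo_tool(
  motion=[
    {"travel":[-0.136,0.054,-0.016],"rot":[0,0,0],"hand":0.6},
    {"travel":[-0.136,0.054,-0.016],"rot":[0,0,0],"hand":0.6},
    {"travel":[-0.136,0.054,-0.016],"rot":[0,0,0],"hand":0.6},
    {"travel":[-0.136,0.054,-0.016],"rot":[0,0,0],"hand":0.6},
    {"travel":[-0.136,0.054,-0.016],"rot":[0,0,0],"hand":0.6},
    {"travel":[-0.136,0.054,-0.016],"rot":[0,0,0],"hand":0.6},
    {"travel":[-0.136,0.054,-0.016],"rot":[0,0,0],"hand":0.6},
    {"travel":[-0.136,0.054,-0.016],"rot":[0,0,0],"hand":0.6},
    {"travel":[-0.136,0.054,-0.016],"rot":[0,0,0],"hand":0.6},
    {"travel":[-0.136,0.054,-0.016],"rot":[0,0,0],"hand":0.6},
  ],
)

```text
clock: 0.93
position: [480.9, -352.3, 231.3]
ee_rot: [-0.164, 0.987, 0.0, -0.0]
contact_force: [0.4, -0.3, -0.1]
gripper_width: 50.9
grasp_force: 0.0
```

Emit:
servo_tool(
  motion=[
    {"travel":[-0.136,0.054,0],"rot":[0,0,0],"hand":0.6},
    {"travel":[-0.136,0.054,0],"rot":[0,0,0],"hand":0.6},
    {"travel":[0,0,0],"rot":[0,0,0.0188],"hand":0.6},
    {"travel":[0,0,0],"rot":[0,0,0.0188],"hand":0.6},
    {"travel":[0,0,0],"rot":[0,0,0.0188],"hand":0.6},
    {"travel":[0,0,0],"rot":[0,0,0.0188],"hand":0.6},
    {"travel":[0,0,0],"rot":[0,0,0.0188],"hand":0.6},
    {"travel":[0,0,0],"rot":[0,0,0],"hand":0.6},
    {"travel":[0,0,0],"rot":[0,0,0],"hand":0.6},
  ],
)

```text
clock: 1.68
position: [535.4, -306.3, 231.0]
ee_rot: [0.129, 0.992, 0.0, -0.0]
contact_force: [-0.1, 0.2, -0.1]
gripper_width: 51.5
grasp_force: 0.0
```

```bash
cat >> h.py <<'E'
def wcloud():
    "wrist image, world points per pixel"
    s=sensors.read_state();im,d=get_image('wrist');p=camera_params('wrist');K=np.array(p['camera_matrix'])
    T=np.eye(4);T[:3,:3]=Ro.from_quat(s['ee_rot']).as_matrix();T[:3,3]=s['position'];T=T@np.array(p['mount'])
    v,u=np.mgrid[:384,:512].astype(float);a=u-K[0,2];b=v-K[1,2];r=np.hypot(a,b)+1e-9;th=r/K[0,0];t=np.tan(np.minimum(th,1.4))
    c=np.stack([a/r*t*d,b/r*t*d,d],-1);P=c@T[:3,:3].T+T[:3,3]
    P[d==0]=np.nan
    return im,P
def ortho(im,P,c,half,fn,sc=2.0,zmax=125):
    Q=P.reshape(-1,3);C=im.reshape(-1,3);ok=np.isfinite(Q[:,0])&(Q[:,2]<zmax);Q,C=Q[ok],C[ok]
    i=np.argsort(Q[:,2]);Q,C=Q[i],C[i];N=int(2*half*sc);o=np.zeros((N,N,3),np.uint8)
    r=((c[0]+half-Q[:,0])*sc).astype(int);k=((c[1]+half-Q[:,1])*sc).astype(int)
    g=(r>=0)&(r<N-1)&(k>=0)&(k<N-1)
    for a in(0,1):
        for b in(0,1): o[r[g]+a,k[g]+b]=C[g]
    cv2.imwrite(fn,o[:,:,::-1])
E
python3 - <<'E'
from h import *
plan(535,-307,81,75)
im,P=wcloud();np.savez('/tmp/w1.npz',im=im,P=P)
Q=P.reshape(-1,3);Q=Q[np.isfinite(Q[:,0])]
for nm,c,r,a,b in(('top',(505,-304),115,55,70),('handle',(535,-307),40,98,115),('post',(451,-288),30,88,106)):
    k=sel(Q,c,r,a,b);print(nm,len(k),cv2.minAreaRect(k[:,:2].astype(np.float32)) if len(k)>4 else '',np.median(k[:,2]) if len(k) else '')
ortho(im,P,(500,-304),130,'pics/w1.png')
E
```

```text
pos [ 535.4 -306.3  231. ] psi 75.2 tilt z [-0.001  0.    -1.   ] F [-0.1  0.2 -0.1] w 51.5 clk 1.6833
delta frac [ 4.0e-04 -3.3e-03  6.0e-01] len/0.16=3.8 rows rotz frac 0.0005
top 10174 ((503.7825012207031, -303.44024658203125), (130.89414978027344, 151.1313018798828), 83.9450912475586) 65.7168286244935
handle 696 ((533.22265625, -306.6341247558594), (13.881950378417969, 55.901641845703125), 75.4271469116211) 109.59034816001659
post 98 ((448.9908447265625, -288.0143127441406), (10.424857139587402, 9.544854164123535), 75.07132720947266) 99.86824507213163
```

View pics/w1.png

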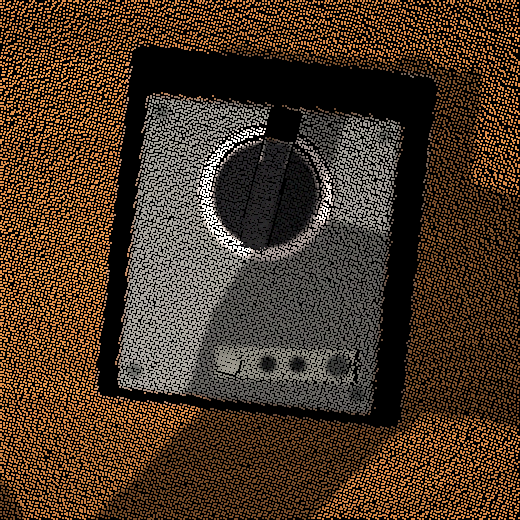

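Emit:
servo_tool(
  motion=[
    {"travel":[0.0085,-0.0034,0.14],"rot":[0,0,0],"hand":0.6},
    {"travel":[0,0,0.14],"rot":[0,0,0],"hand":0.6},
    {"travel":[0,0,0.14],"rot":[0,0,0],"hand":0.6},
    {"travel":[0,0,0.12],"rot":[0,0,0],"hand":0.6},
    {"travel":[0,0,0.064],"rot":[0,0,0],"hand":0.6},
    {"travel":[0,0,0],"rot":[0,0,0],"hand":0},
    {"travel":[0,0,0],"rot":[0,0,0],"hand":0},
    {"travel":[0,0,0],"rot":[0,0,0],"hand":0},
    {"travel":[0,0,0],"rot":[0,0,0],"hand":0},
    {"travel":[0,0,0],"rot":[0,0,0],"hand":0},
  ],
)

```text
clock: 2.57
position: [534.5, -307.1, 82.4]
ee_rot: [0.13, 0.991, -0.0, 0.002]
contact_force: [0.8, 0.1, -0.0]
gripper_width: 0.1
grasp_force: 0.0
```

```bash
python3 - <<'E'
from h import *
plan(533,-306.6,80,75)
im,P=wcloud();np.savez('/tmp/w2.npz',im=im,P=P);cv2.imwrite('pics/w2.png',im[:,:,::-1])
E
```

```text
pos [ 534.5 -307.1   82.4] psi 75.0 tilt z [ 0.003 -0.001 -1.   ] F [ 0.8  0.1 -0. ] w 0.1 clk 2.5667
delta frac [0.0063 0.0002 0.0096] len/0.16=0.1 rows rotz frac 0.0001
```

View pics/w2.png

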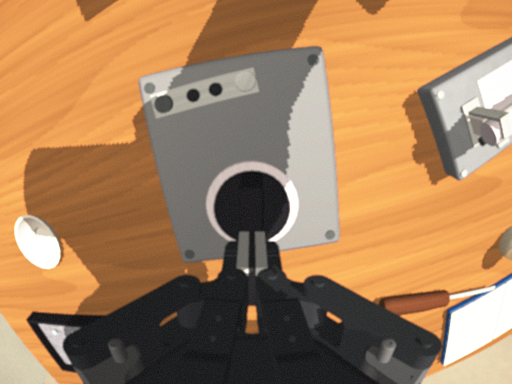

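```bash
python3 - <<'E'
from h import *
z=np.load('/tmp/w2.npz');im,P=z['im'],z['P']
c=im[150:300,180:330].astype(float);c=255*(c/255)**.45
a=cv2.resize(c.astype(np.uint8),(600,600),interpolation=cv2.INTER_NEAREST)
cv2.imwrite('pics/w2z.png',a[:,:,::-1])
for r in range(190,285,8): print(r,[tuple(P[r,c].round(0).astype(int)) if np.isfinite(P[r,c,0]) else None for c in range(226,280,8)])
print(sensors.read_state()['gripper_width'],sensors.read_state()['grasp_force'])
E
```

```text
190 [(np.int64(515), np.int64(-320), np.int64(76)), (np.int64(516), np.int64(-314), np.int64(76)), (np.int64(506), np.int64(-305), np.int64(110)), (np.int64(508), np.int64(-301), np.int64(110)), (np.int64(509), np.int64(-296), np.int64(110)), (np.int64(522), np.int64(-293), np.int64(76)), (np.int64(523), np.int64(-288), np.int64(76))]
198 [(np.int64(521), np.int64(-321), np.int64(76)), (np.int64(522), np.int64(-316), np.int64(75)), (np.int64(511), np.int64(-306), np.int64(111)), (np.int64(512), np.int64(-302), np.int64(111)), (np.int64(513), np.int64(-297), np.int64(111)), (np.int64(528), np.int64(-295), np.int64(76)), (np.int64(529), np.int64(-290), np.int64(76))]
206 [(np.int64(526), np.int64(-323), np.int64(75)), (np.int64(528), np.int64(-318), np.int64(75)), (np.int64(516), np.int64(-308), np.int64(109)), (np.int64(517), np.int64(-303), np.int64(110)), (np.int64(518), np.int64(-299), np.int64(111)), (np.int64(533), np.int64(-296), np.int64(76)), (np.int64(536), np.int64(-291), np.int64(74))]
214 [(np.int64(532), np.int64(-325), np.int64(76)), (np.int64(534), np.int64(-319), np.in
[... 2247 characters left out ...]
np.int64(521), np.int64(-314), np.int64(163)), (np.int64(520), np.int64(-310), np.int64(165)), (np.int64(522), np.int64(-308), np.int64(164)), (np.int64(525), np.int64(-305), np.int64(160)), (np.int64(526), np.int64(-302), np.int64(160)), (np.int64(524), np.int64(-298), np.int64(164)), (np.int64(525), np.int64(-295), np.int64(165))]
278 [(np.int64(520), np.int64(-314), np.int64(169)), (np.int64(521), np.int64(-310), np.int64(170)), (np.int64(522), np.int64(-307), np.int64(169)), (np.int64(530), np.int64(-306), np.int64(160)), (np.int64(524), np.int64(-301), np.int64(169)), (np.int64(525), np.int64(-298), np.int64(169)), (np.int64(526), np.int64(-295), np.int64(168))]
-0.08469822962813564 0.0
```

View pics/w2z.png

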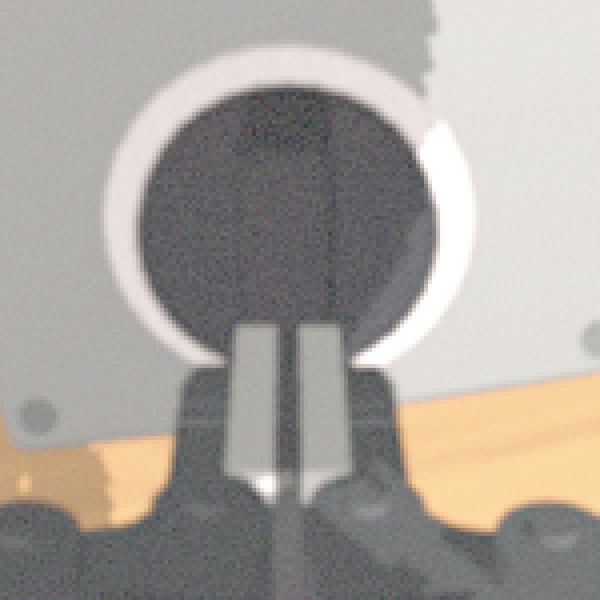

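```bash
python3 - <<'E'
from h import *
for n in('scene','side'):
    grab(n);Q=sel(pts(n),(534,-307),45,60,200)
    for z in range(65,200,6):
        k=Q[(Q[:,2]>=z)&(Q[:,2]<z+6)]
        if len(k): print(n,z,len(k),k[:,:2].min(0).round(),k[:,:2].max(0).round())
im=[np.load(f'/tmp/{n}.npz')['im'] for n in('scene','side')]
out=[]
for n,i in zip(('scene','side'),im):
    p=camera_params(n);c=np.array(p['R'])@np.array([534,-307,110])+p['t'];u=np.array(p['camera_matrix'])@c;u=(u/u[2]).astype(int);print(u)
    x,y=u[:2];out.append(cv2.resize(i[max(y-40,0):y+40,x-40:x+40],(400,400),interpolation=cv2.INTER_CUBIC))
o=np.hstack(out).astype(float);o=255*(o/255)**.6
cv2.imwrite('pics/fs.png',o[:,:,::-1].astype(np.uint8))
E
```

```text
scene 65 109 [ 489. -351.] [ 574. -262.]
scene 71 57 [ 512. -339.] [ 560. -285.]
scene 77 19 [ 508. -328.] [ 563. -290.]
scene 83 6 [ 508. -320.] [ 562. -308.]
scene 89 11 [ 515. -322.] [ 564. -310.]
scene 95 6 [ 515. -318.] [ 548. -310.]
scene 101 16 [ 526. -321.] [ 563. -302.]
scene 107 15 [ 538. -320.] [ 561. -306.]
scene 113 2 [ 537. -320.] [ 550. -314.]
scene 119 1 [ 543. -316.] [ 543. -316.]
scene 125 5 [ 540. -317.] [ 546. -297.]
scene 131 7 [ 531. -324.] [ 546. -298.]
scene 137 6 [ 540. -316.] [ 547. -298.]
scene 143 6 [ 539. -325.] [ 548. -297.]
scene 149 6 [ 538. -323.] [ 549. -305.]
scene 155 5 [ 538. -324.] [ 546. -290.]
scene 161 5 [ 540. -337.] [ 550. -302.]
scene 167 22 [ 524. -343.] [ 554. -280.]
scene 173 21 [ 520. -343.] [ 557. -277.]
scene 179 16 [ 521. -349.] [ 557. -274.]
scene 185 16 [ 535. -350.] [ 557. -273.]
scene 191 10 [ 536. -346.] [ 558. -273.]
scene 197 9 [ 532. -352.] [ 554. -271.]
side 65 77 [ 491. -346.] [ 576. -264.]
side 71 45 [ 494. -325.] [ 565. -268.]
side 77 28 [ 507. -310.] [ 560. -279.]
side 83 18 [ 508. -312.] [ 561. -292.]
side 89 15 [ 508. -310.] [ 560. -296.]
side 95 15 [ 506. -308.] [ 560. -294.]
side 101 23 [ 506. -324.] [ 563. -296.]
side 107 26 [ 508. -320.] [ 561. -292.]
side 113 5 [ 511. -306.] [ 550. -290.]
side 119 2 [ 527. -316.] [ 531. -307.]
side 125 5 [ 525. -303.] [ 545. -295.]
side 131 8 [ 525. -313.] [ 545. -298.]
side 137 8 [ 523. -309.] [ 544. -290.]
side 143 6 [ 524. -307.] [ 544. -294.]
side 149 10 [ 524. -320.] [ 544. -288.]
side 155 7 [ 523. -316.] [ 533. -296.]
side 161 6 [ 521. -317.] [ 553. -280.]
side 167 17 [ 516. -334.] [ 547. -280.]
side 173 17 [ 515. -340.] [ 553. -270.]
side 179 13 [ 515. -338.] [ 555. -272.]
side 185 19 [ 512. -342.] [ 545. -270.]
side 191 19 [ 512. -341.] [ 549. -266.]
side 197 4 [ 512. -339.] [ 527. -290.]
[230 234   1]
[283 135   1]
```

View pics/fs.png

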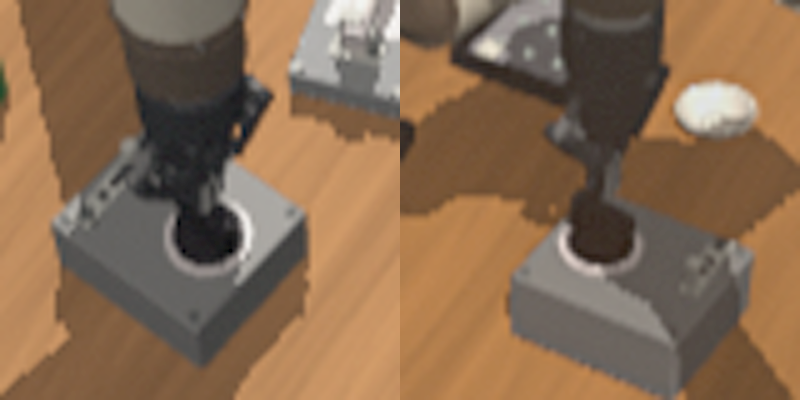

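Emit:
servo_tool(
  motion=[
    {"travel":[0.005,0,0],"rot":[0,0,0],"hand":0.6},
    {"travel":[0,0,0],"rot":[0,0,0],"hand":0.6},
    {"travel":[0,0,0],"rot":[0,0,0],"hand":0.6},
    {"travel":[0,0,0],"rot":[0,0,0],"hand":0.6},
    {"travel":[0,0,0.05],"rot":[0,0,0],"hand":0.6},
    {"travel":[0,0,0.05],"rot":[0,0,0],"hand":0.6},
    {"travel":[0,0,0.04],"rot":[0,0,0],"hand":0.6},
    {"travel":[0,0,0.028],"rot":[0,0,0],"hand":0.6},
    {"travel":[0,0,0],"rot":[0,0,0],"hand":0.6},
  ],
)

```text
clock: 3.47
position: [531.0, -306.0, 36.6]
ee_rot: [0.131, 0.991, 0.0, -0.002]
contact_force: [0.3, -0.3, -0.2]
gripper_width: 51.6
grasp_force: 0.0
```

Emit:
servo_tool(
  motion=[
    {"travel":[0,0,0],"rot":[0,0,0],"hand":0},
    {"travel":[0,0,0],"rot":[0,0,0],"hand":0},
    {"travel":[0,0,0],"rot":[0,0,0],"hand":0},
    {"travel":[0,0,0],"rot":[0,0,0],"hand":0},
  ],
)

```text
clock: 3.8
position: [532.8, -306.7, 39.4]
ee_rot: [0.13, 0.991, -0.0, 0.001]
contact_force: [-0.6, -0.4, 0.8]
gripper_width: 13.1
grasp_force: 58.9
```

Emit:
servo_tool(
  motion=[
    {"travel":[0,0,0],"rot":[0,0,0.016],"hand":0},
    {"travel":[0,0,0],"rot":[0,0,0.018],"hand":0},
    {"travel":[0,0,0],"rot":[0,0,0.018],"hand":0},
    {"travel":[0,0,0],"rot":[0,0,0.018],"hand":0},
    {"travel":[0,0,0],"rot":[0,0,0.018],"hand":0},
    {"travel":[0,0,0],"rot":[0,0,0.018],"hand":0},
    {"travel":[0,0,0],"rot":[0,0,0.018],"hand":0},
    {"travel":[0,0,0],"rot":[0,0,0.018],"hand":0},
    {"travel":[0,0,0],"rot":[0,0,0.018],"hand":0},
    {"travel":[0,0,0],"rot":[0,0,0.018],"hand":0},
  ],
)

```text
clock: 4.63
position: [533.3, -306.2, 39.4]
ee_rot: [0.638, 0.77, 0.001, 0.001]
contact_force: [1.8, 1.4, 1.8]
gripper_width: 13.2
grasp_force: 59.1
```

Emit:
servo_tool(
  motion=[
    {"travel":[0,0,0],"rot":[0,0,0.012],"hand":0},
    {"travel":[0,0,0],"rot":[0,0,0.012],"hand":0},
    {"travel":[0,0,0],"rot":[0,0,0.006],"hand":0},
    {"travel":[0,0,0],"rot":[0,0,0],"hand":0},
    {"travel":[0,0,0],"rot":[0,0,0],"hand":0},
  ],
)

```text
clock: 5.05
position: [533.4, -306.2, 39.5]
ee_rot: [0.705, 0.71, 0.0, 0.001]
contact_force: [1.3, 2.0, 2.9]
gripper_width: 13.1
grasp_force: 69.9
```

```bash
python3 - <<'E'
from h import *
plan(449,-288,90,-5);print(sensors.read_state()['wrist_torque'],sensors.read_state()['joints'])
E
```

```text
pos [ 533.4 -306.2   39.5] psi 0.4 tilt z [ 0.002 -0.001 -1.   ] F [1.3 2.  2.9] w 13.1 clk 5.05
delta frac [ 0.0751 -0.3367 -0.2028] len/0.16=2.5 rows rotz frac 0.0151
[ 0.82689154 -0.3699836   1.40205016] [-2.57954304e-01  5.08551993e-01 -2.08336129e-01  8.62877253e-04
 -8.51692037e-01 -2.87685605e+00]
```

Emit:
servo_tool(
  motion=[
    {"travel":[0,0,0],"rot":[0,0,0],"hand":0.6},
    {"travel":[0,0,0],"rot":[0,0,0],"hand":0.6},
    {"travel":[0,0,0],"rot":[0,0,0],"hand":0.6},
    {"travel":[0,0,0],"rot":[0,0,0],"hand":0.6},
    {"travel":[0,0,-0.1],"rot":[0,0,0],"hand":0.6},
    {"travel":[0,0,-0.1],"rot":[0,0,0],"hand":0.6},
    {"travel":[0.025,-0.112,0],"rot":[0,0,0],"hand":0.6},
    {"travel":[0.025,-0.112,0],"rot":[0,0,0],"hand":0.6},
    {"travel":[0.025,-0.113,0],"rot":[0,0,0],"hand":0.6},
    {"travel":[0,0,0],"rot":[0,0,0],"hand":0.6},
  ],
)

```text
clock: 5.88
position: [441.8, -286.2, 88.0]
ee_rot: [0.708, 0.707, -0.001, -0.003]
contact_force: [-0.4, 0.3, -0.3]
gripper_width: 51.5
grasp_force: 0.0
```

```bash
python3 - <<'E'
from h import *
im,P=wcloud();Q=P.reshape(-1,3);Q=Q[np.isfinite(Q[:,0])]
for nm,c,r,a,b in(('handle',(533,-307),40,98,112),('post',(450,-288),20,88,106)):
    k=sel(Q,c,r,a,b);print(nm,len(k),cv2.minAreaRect(k[:,:2].astype(np.float32)) if len(k)>4 else '',np.median(k[:,2]) if len(k) else '')
plan(449,-288,38,0)
E
```

```text
handle 1547 ((532.8577270507812, -304.91461181640625), (14.888859748840332, 54.17899703979492), 3.727844715118408) 109.08611815153313
post 352 ((449.0048522949219, -287.23004150390625), (11.492555618286133, 11.77734661102295), 15.977205276489258) 99.23158648408275
pos [ 445.  -287.3   88.7] psi 0.0 tilt z [-0.001  0.001 -1.   ] F [ 0.8 -0.6  0.4] w 51.1 clk 5.9333
delta frac [-0.0028  0.0163  0.2027] len/0.16=1.3 rows rotz frac 0.0000
```

Emit:
servo_tool(
  motion=[
    {"travel":[0,0,0.08],"rot":[0,0,0],"hand":0.6},
    {"travel":[0,0,0.08],"rot":[0,0,0],"hand":0.6},
    {"travel":[0,0,0.043],"rot":[0,0,0],"hand":0.6},
    {"travel":[0,0,0],"rot":[0,0,0],"hand":0.6},
    {"travel":[0,0,0],"rot":[0,0,0],"hand":0},
    {"travel":[0,0,0],"rot":[0,0,0],"hand":0},
    {"travel":[0,0,0],"rot":[0,0,0],"hand":0},
    {"travel":[0,0,0],"rot":[0,0,0],"hand":0},
    {"travel":[0,0,0],"rot":[0,0,0],"hand":0},
  ],
)

```text
clock: 6.68
position: [448.9, -288.2, 38.8]
ee_rot: [0.706, 0.708, 0.001, 0.001]
contact_force: [0.2, -0.4, 3.2]
gripper_width: 9.7
grasp_force: 58.5
```

```bash
python3 - <<'E'
from h import *
plan(449,-288,38,0)
E
```

```text
pos [ 448.9 -288.2   38.8] psi 0.1 tilt z [ 0.002 -0.001 -1.   ] F [ 0.2 -0.4  3.2] w 9.7 clk 6.6833
delta frac [0.0007 0.0002 0.0034] len/0.16=0.0 rows rotz frac 0.0004
```

Emit:
servo_tool(
  motion=[
    {"travel":[-0.0006,-0.0241,0],"rot":[0,0,-0.0175],"hand":0},
    {"travel":[-0.0006,-0.0241,0],"rot":[0,0,-0.0175],"hand":0},
    {"travel":[-0.0006,-0.0241,0],"rot":[0,0,-0.0175],"hand":0},
    {"travel":[-0.0006,-0.0241,0],"rot":[0,0,-0.0175],"hand":0},
    {"travel":[-0.0006,-0.0241,0],"rot":[0,0,-0.0175],"hand":0},
    {"travel":[-0.0006,-0.0241,0],"rot":[0,0,-0.0175],"hand":0},
    {"travel":[0,0,0],"rot":[0,0,0],"hand":0},
  ],
)

```text
clock: 7.27
position: [414.5, -299.0, 38.8]
ee_rot: [0.438, 0.899, 0.0, 0.001]
contact_force: [1.1, 2.1, 3.1]
gripper_width: 9.4
grasp_force: 58.7
```

```bash
python3 - <<'E'
from h import *
plan(394,-334,38,83)
p=sensors.read_state()['position'];d=p[:2]-[447.4,-342.7];print(np.hypot(*d),np.degrees(np.arctan2(d[1],d[0]))-83.95)
E
```

```text
pos [ 414.5 -299.    38.8] psi 38.0 tilt z [ 0.003 -0.001 -1.   ] F [1.1 2.1 3.1] w 9.4 clk 7.2667
delta frac [-0.0599 -0.1509  0.0032] len/0.16=1.0 rows rotz frac -0.1250
54.7161195506268 43.01266695475883
```

Tracking well (43° so far); 7 more rows.

Emit:
servo_tool(
  motion=[
    {"travel":[-0.0006,-0.0241,0],"rot":[0,0,-0.0175],"hand":0},
    {"travel":[-0.0006,-0.0241,0],"rot":[0,0,-0.0175],"hand":0},
    {"travel":[-0.0006,-0.0241,0],"rot":[0,0,-0.0175],"hand":0},
    {"travel":[-0.0006,-0.0241,0],"rot":[0,0,-0.0175],"hand":0},
    {"travel":[-0.0006,-0.0241,0],"rot":[0,0,-0.0175],"hand":0},
    {"travel":[-0.0006,-0.0241,0],"rot":[0,0,-0.0175],"hand":0},
    {"travel":[-0.0006,-0.0241,0],"rot":[0,0,-0.0175],"hand":0},
    {"travel":[0,0,0],"rot":[0,0,0],"hand":0},
    {"travel":[0,0,0],"rot":[0,0,0],"hand":0},
    {"travel":[0,0,0],"rot":[0,0,0],"hand":0},
  ],
)

```text
clock: 8.1
position: [393.1, -333.5, 38.8]
ee_rot: [0.071, 0.997, -0.0, 0.001]
contact_force: [-0.7, 1.5, 4.8]
gripper_width: 9.6
grasp_force: 59.2
```

```bash
python3 - <<'E'
from h import *
plan(394,-334,130,83)
p=sensors.read_state()['position'];d=p[:2]-[447.4,-342.7];print(np.hypot(*d),np.degrees(np.arctan2(d[1],d[0]))-83.95)
E
```

```text
pos [ 393.1 -333.5   38.8] psi 81.8 tilt z [ 0.001 -0.001 -1.   ] F [-0.7  1.5  4.8] w 9.6 clk 8.1
delta frac [-0.0044 -0.0018 -0.365 ] len/0.16=2.3 rows rotz frac -0.0032
55.078347380896524 86.38765634488671
```

Emit:
servo_tool(
  motion=[
    {"travel":[0,0,0],"rot":[0,0,0],"hand":0.6},
    {"travel":[0,0,0],"rot":[0,0,0],"hand":0.6},
    {"travel":[0,0,0],"rot":[0,0,0],"hand":0.6},
    {"travel":[0,0,0],"rot":[0,0,0],"hand":0.6},
    {"travel":[0,0,-0.1],"rot":[0,0,0],"hand":0.6},
    {"travel":[0,0,-0.15],"rot":[0,0,0],"hand":0.6},
    {"travel":[0,0,-0.15],"rot":[0,0,0],"hand":0.6},
    {"travel":[0,0,-0.05],"rot":[0,0,0],"hand":0.6},
    {"travel":[-0.0313,0.1433,0],"rot":[0,0,0],"hand":0.6},
    {"travel":[-0.0313,0.1433,0],"rot":[0,0,0],"hand":0.6},
  ],
)

```text
clock: 8.93
position: [418.1, -265.0, 151.4]
ee_rot: [0.072, 0.997, -0.0, 0.001]
contact_force: [1.1, 1.0, -1.2]
gripper_width: 51.4
grasp_force: 0.0
```

Emit:
servo_tool(
  motion=[
    {"travel":[-0.0313,0.1433,0],"rot":[0,0,0],"hand":0.6},
    {"travel":[-0.0313,0.1433,0],"rot":[0,0,0],"hand":0.6},
    {"travel":[-0.0313,0.1433,0],"rot":[0,0,0],"hand":0.6},
    {"travel":[-0.0313,0.1433,0],"rot":[0,0,0],"hand":0.6},
    {"travel":[-0.0313,0.1433,0],"rot":[0,0,0],"hand":0.6},
    {"travel":[-0.0313,0.1433,0],"rot":[0,0,0],"hand":0.6},
    {"travel":[-0.0313,0.1433,0],"rot":[0,0,0],"hand":0.6},
    {"travel":[0,0,0],"rot":[0,0,-0.0187],"hand":0.6},
    {"travel":[0,0,0],"rot":[0,0,-0.0187],"hand":0.6},
    {"travel":[0,0,0],"rot":[0,0,-0.0187],"hand":0.6},
  ],
)

```text
clock: 9.77
position: [506.7, -22.9, 149.8]
ee_rot: [-0.11, 0.994, -0.0, -0.001]
contact_force: [0.4, 0.0, -0.9]
gripper_width: 51.3
grasp_force: 0.0
```

Emit:
servo_tool(
  motion=[
    {"travel":[0,0,0],"rot":[0,0,-0.0187],"hand":0.6},
    {"travel":[0,0,0],"rot":[0,0,-0.0187],"hand":0.6},
    {"travel":[0,0,0],"rot":[0,0,-0.0187],"hand":0.6},
    {"travel":[0,0,0],"rot":[0,0,-0.0187],"hand":0.6},
    {"travel":[0,0,0],"rot":[0,0,-0.0187],"hand":0.6},
    {"travel":[0,0,0],"rot":[0,0,-0.0187],"hand":0.6},
    {"travel":[0,0,0],"rot":[0,0,-0.0187],"hand":0.6},
    {"travel":[0,0,0],"rot":[0,0,-0.0187],"hand":0.6},
    {"travel":[0,0,0],"rot":[0,0,-0.0187],"hand":0.6},
    {"travel":[0,0,0],"rot":[0,0,-0.0187],"hand":0.6},
  ],
)

```text
clock: 10.6
position: [506.5, -23.9, 150.0]
ee_rot: [-0.642, 0.767, 0.0, -0.0]
contact_force: [0.4, 0.3, 0.2]
gripper_width: 51.1
grasp_force: 0.0
```

Emit:
servo_tool(
  motion=[
    {"travel":[0,0,0],"rot":[0,0,-0.0187],"hand":0.6},
    {"travel":[0,0,0],"rot":[0,0,-0.0187],"hand":0.6},
    {"travel":[0,0,0],"rot":[0,0,-0.0187],"hand":0.6},
    {"travel":[0,0,0],"rot":[0,0,-0.0175],"hand":0.6},
    {"travel":[0,0,0],"rot":[0,0,0],"hand":0.6},
    {"travel":[0,0,0],"rot":[0,0,0],"hand":0.6},
  ],
)

```text
clock: 11.1
position: [506.6, -23.9, 150.1]
ee_rot: [0.798, -0.603, -0.0, 0.0]
contact_force: [-0.1, 0.5, -1.0]
gripper_width: 51.1
grasp_force: 0.0
```

```bash
python3 - <<'E'
from h import *
plan(508.8,-24.3,150,195.8)
im,P=wcloud();np.savez('/tmp/w3.npz',im=im,P=P);Q=P.reshape(-1,3);Q=Q[np.isfinite(Q[:,0])]
for nm,c,r,a,b in(('lamptop',(509,-24),125,26,34),('tube',(509,-24),100,66,85),('hi',(509,-24),100,77,90),('flap',(509,-24),90,50,71),('post',(393,-333),60,88,104)):
    k=sel(Q,c,r,a,b);print(nm,len(k),cv2.minAreaRect(k[:,:2].astype(np.float32)) if len(k)>4 else '',np.median(k[:,2]) if len(k) else '')
print(sensors.read_state()['joints'])
ortho(im,P,(508.8,-24.3),110,'pics/w3.png',2.6,100)
E
```

```text
pos [506.6 -23.9 150.1] psi -164.2 tilt z [-0. -0. -1.] F [-0.1  0.5 -1. ] w 51.1 clk 11.1
delta frac [ 0.0039 -0.0079  0.0002] len/0.16=0.1 rows rotz frac 0.0001
lamptop 12055 ((507.3337707519531, -22.245712280273438), (100.98067474365234, 198.82302856445312), 15.692602157592773) 30.98273820414056
tube 4024 ((506.161865234375, -13.859298706054688), (31.543184280395508, 167.08201599121094), 15.498136520385742) 74.4964747431053
hi 667 ((500.8774719238281, -18.662925720214844), (18.79117774963379, 154.08810424804688), 15.570713996887207) 79.58247436583426
flap 795 ((507.082763671875, -17.198379516601562), (31.480350494384766, 160.11325073242188), 15.528590202331543) 69.18764798727301
post 0  
[ 2.73337896e-01  2.21650911e-01 -3.38416764e-01 -9.32657676e-05
 -1.01114146e+00  3.36019924e-03]
```

View pics/w3.png

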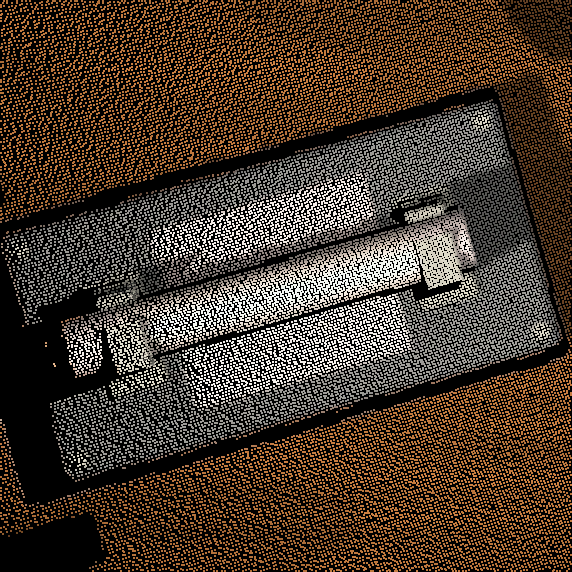

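```bash
python3 - <<'E'
from h import *
z=np.load('/tmp/w3.npz');Q=z['P'].reshape(-1,3);Q=Q[np.isfinite(Q[:,0])]
a=np.radians(15.6);ex=np.array([np.cos(a),np.sin(a)]);ey=np.array([-ex[1],ex[0]])
k=sel(Q,(507.3,-22.2),110,68,90);L=np.c_[(k[:,:2]-[507.3,-22.2])@ex,(k[:,:2]-[507.3,-22.2])@ey,k[:,2]]
m=L[abs(L[:,1]-0)<45];m=m[m[:,2]<77]
for s in((-45,-15),(-15,15),(15,45)):
    q=m[(m[:,1]>s[0])&(m[:,1]<s[1])];c=np.polyfit(q[:,0],q[:,2],2);print(s,len(q),'crest x',-c[1]/2/c[0],'range',np.percentile(q[:,0],[1,50,99]).round(1),'top z',np.polyval(c,-c[1]/2/c[0]))
q=L[abs(L[:,0])<7];print('y ends',np.percentile(q[:,1],[0.3,99.7]))
c=np.array([507.3,-22.2])+5*ey;print(c);plan(c[0],c[1],5,195.6)
E
```

```text
(-45, -15) 732 crest x 0.00937231369288163 range [-10.1  -0.2   9.8] top z 75.76241104433709
(-15, 15) 670 crest x -0.03851677366915654 range [-9.8 -0.3 10. ] top z 75.84691318261592
(15, 45) 592 crest x 0.042107298008569306 range [-10.   -0.4   9.5] top z 75.7046350407714
y ends [-75.164874    84.69877104]
[505.9554009  -17.38418717]
pos [506.7 -23.9 150.1] psi -164.1 tilt z [-0. -0. -1.] F [-0.8  0.1 -0.8] w 50.9 clk 11.15
delta frac [-0.0258 -0.0047  0.5804] len/0.16=3.6 rows rotz frac 0.0007
```

Emit:
servo_tool(
  motion=[
    {"travel":[-0.0258,-0.0047,0.1],"rot":[0,0,0.0007],"hand":0.6},
    {"travel":[0,0,0.14],"rot":[0,0,0],"hand":0.6},
    {"travel":[0,0,0.14],"rot":[0,0,0],"hand":0.6},
    {"travel":[0,0,0.1],"rot":[0,0,0],"hand":0.6},
    {"travel":[0,0,0.06],"rot":[0,0,0],"hand":0.6},
    {"travel":[0,0,0.04],"rot":[0,0,0],"hand":0.6},
    {"travel":[0,0,0],"rot":[0,0,0],"hand":0.6},
    {"travel":[0,0,0],"rot":[0,0,0],"hand":0.6},
    {"travel":[0,0,0],"rot":[0,0,0],"hand":0.6},
  ],
)

```text
clock: 11.9
position: [507.3, -17.1, 6.4]
ee_rot: [0.797, -0.603, 0.001, -0.001]
contact_force: [0.3, 0.1, 0.2]
gripper_width: 51.3
grasp_force: 0.0
```

```bash
python3 - <<'E'
from h import *
plan(505.95,-17.4,5,195.6)
E
```

```text
pos [507.3 -17.1   6.4] psi -164.2 tilt z [ 0.002  0.    -1.   ] F [0.3 0.1 0.2] w 51.3 clk 11.9
delta frac [-0.0003  0.0056  0.0055] len/0.16=0.0 rows rotz frac 0.0005
```

Emit:
servo_tool(
  motion=[
    {"travel":[0,0,0],"rot":[0,0,0],"hand":0.6},
    {"travel":[0,0,0],"rot":[0,0,0],"hand":0},
    {"travel":[0,0,0],"rot":[0,0,0],"hand":0},
    {"travel":[0,0,0],"rot":[0,0,0],"hand":0},
    {"travel":[0,0,0],"rot":[0,0,0],"hand":0},
    {"travel":[0,0,0],"rot":[0,0,0],"hand":0},
  ],
)

```text
clock: 12.4
position: [506.5, -17.3, 6.1]
ee_rot: [0.797, -0.603, 0.0, -0.0]
contact_force: [-2.4, 0.5, 6.0]
gripper_width: 20.1
grasp_force: 58.4
```

```bash
python3 - <<'E'
from h import *
plan(505.95,-17.4,5,195.6)
E
```

```text
pos [506.5 -17.3   6.1] psi -164.2 tilt z [ 0.001  0.    -1.   ] F [-2.4  0.5  6. ] w 20.1 clk 12.4
delta frac [-0.0001  0.0024  0.0046] len/0.16=0.0 rows rotz frac 0.0005
```

Emit:
servo_tool(
  motion=[
    {"travel":[0,-0.013,0],"rot":[0,0,0],"hand":0},
    {"travel":[0,-0.013,0],"rot":[0,0,0],"hand":0},
    {"travel":[0,-0.013,0],"rot":[0,0,0],"hand":0},
    {"travel":[0,-0.013,0],"rot":[0,0,0],"hand":0},
    {"travel":[0,-0.013,0],"rot":[0,0,0],"hand":0},
    {"travel":[0,-0.013,0],"rot":[0,0,0],"hand":0},
    {"travel":[0,-0.013,0],"rot":[0,0,0],"hand":0},
    {"travel":[0,-0.013,0],"rot":[0,0,0],"hand":0},
    {"travel":[0,0,0],"rot":[0,0,0],"hand":0},
    {"travel":[0,0,0],"rot":[0,0,0],"hand":0},
  ],
)

```text
clock: 13.23
position: [519.6, -13.7, 3.5]
ee_rot: [0.796, -0.605, -0.008, 0.009]
contact_force: [-16.2, -3.5, 11.4]
gripper_width: 19.9
grasp_force: 60.1
```

```bash
python3 - <<'E'
from h import *
s=sensors.read_state();print(s['wrist_torque']);plan(505.95,-17.4,5,195.6)
d=s['position'][:2]-[506.5,-17.3];a=np.radians(15.6);print(d@[np.cos(a),np.sin(a)],d@[-np.sin(a),np.cos(a)])
im,P=wcloud();Q=P.reshape(-1,3);Q=Q[np.isfinite(Q[:,0])]
ex=np.array([np.cos(a),np.sin(a)]);ey=np.array([-ex[1],ex[0]])
k=sel(Q,(507.3,-22.2),110,55,100);L=np.c_[(k[:,:2]-[507.3,-22.2])@ex,(k[:,:2]-[507.3,-22.2])@ey,k[:,2]]
for s in((-76,-70),(-54,-44),(-69,-55)):
    q=L[(L[:,1]>s[0])&(L[:,1]<s[1])&(L[:,2]>68)]; print(s,len(q),np.percentile(q[:,0],[1,50,99]).round(1) if len(q) else '',np.percentile(q[:,2],[50,99]).round(1) if len(q) else '')
E
```

```text
[-1.10905178  4.64235906 -0.05908813]
pos [519.6 -13.7   3.5] psi -164.4 tilt z [-0.023 -0.005 -1.   ] F [-16.2  -3.5  11.4] w 19.9 clk 13.2333
delta frac [-0.0006  0.0568 -0.0046] len/0.16=0.4 rows rotz frac -0.0000
13.60825001073522 -0.10235957498871251
(-76, -70) 683 [ 6.  15.6 24.9] [72.5 74.8]
(-54, -44) 1054 [ 6.5 15.6 24.8] [72.1 74.1]
(-69, -55) 3576 [-14.    3.5  24.6] [78.2 80.9]
```

Emit:
servo_tool(
  motion=[
    {"travel":[0,-0.014,0],"rot":[0,0,0],"hand":0},
    {"travel":[0,-0.014,0],"rot":[0,0,0],"hand":0},
    {"travel":[0,-0.014,0],"rot":[0,0,0],"hand":0},
    {"travel":[0,-0.014,0],"rot":[0,0,0],"hand":0},
    {"travel":[0,0,0],"rot":[0,0,0],"hand":0},
    {"travel":[0,0,0],"rot":[0,0,0],"hand":0},
  ],
)

```text
clock: 13.78
position: [540.8, -8.1, 5.5]
ee_rot: [0.797, -0.604, -0.002, 0.003]
contact_force: [-4.8, -1.7, 10.6]
gripper_width: 20.5
grasp_force: 60.1
```

```bash
cat > t.py <<'E'
from h import *
s=sensors.read_state();plan(505.95,-17.4,5,195.6)
a=np.radians(15.6);im,P=wcloud();Q=P.reshape(-1,3);Q=Q[np.isfinite(Q[:,0])]
ex=np.array([np.cos(a),np.sin(a)]);ey=np.array([-ex[1],ex[0]])
k=sel(Q,(507.3,-22.2),110,55,140);L=np.c_[(k[:,:2]-[507.3,-22.2])@ex,(k[:,:2]-[507.3,-22.2])@ey,k[:,2]]
for s in((-76,-70),(-54,-44),(-69,-55)):
    q=L[(L[:,1]>s[0])&(L[:,1]<s[1])&(L[:,2]>68)]; print(s,len(q),np.percentile(q[:,0],[1,50,99]).round(1) if len(q) else '',np.percentile(q[:,2],[50,99]).round(1) if len(q) else '')
E
python3 t.py
```

```text
pos [540.8  -8.1   5.5] psi -164.3 tilt z [-0.008 -0.002 -1.   ] F [-4.8 -1.7 10.6] w 20.5 clk 13.7833
delta frac [-0.002   0.1442  0.0031] len/0.16=0.9 rows rotz frac 0.0004
(-76, -70) 789 [26.5 37.  46.9] [74.4 76.6]
(-54, -44) 1129 [26.9 36.9 46.4] [73.9 76.1]
(-69, -55) 3475 [-14.   27.7  47. ] [76.  80.9]
```

Emit:
servo_tool(
  motion=[
    {"travel":[0,0,-0.02],"rot":[0,0,0],"hand":0},
    {"travel":[0,0,-0.04],"rot":[0,0,0],"hand":0},
    {"travel":[0,0,-0.08],"rot":[0,0,0],"hand":0},
    {"travel":[0,0,-0.1],"rot":[0,0,0],"hand":0},
    {"travel":[0,0,-0.1],"rot":[0,0,0],"hand":0},
    {"travel":[0,0,-0.1],"rot":[0,0,0],"hand":0},
    {"travel":[0,0,-0.04],"rot":[0,0,0],"hand":0},
    {"travel":[-0.04,-0.016,0],"rot":[0,0,0],"hand":0},
    {"travel":[-0.08,-0.03,0],"rot":[0,0,0],"hand":0},
    {"travel":[-0.109,-0.042,0],"rot":[0,0,0],"hand":0},
  ],
)

```text
clock: 14.67
position: [548.9, 54.5, 123.8]
ee_rot: [0.797, -0.605, -0.001, 0.001]
contact_force: [1.6, -0.5, -0.5]
gripper_width: 20.5
grasp_force: 59.1
```

Emit:
servo_tool(
  motion=[
    {"travel":[-0.12,-0.045,0],"rot":[0,0,0],"hand":0},
    {"travel":[-0.12,-0.045,0],"rot":[0,0,0],"hand":0},
    {"travel":[-0.12,-0.045,0],"rot":[0,0,0],"hand":0},
    {"travel":[-0.12,-0.045,0],"rot":[0,0,0],"hand":0},
    {"travel":[-0.12,-0.045,0],"rot":[0,0,0],"hand":0},
    {"travel":[-0.12,-0.045,0],"rot":[0,0,0],"hand":0},
    {"travel":[-0.12,-0.045,0],"rot":[0,0,0.009],"hand":0},
    {"travel":[-0.08,-0.03,0],"rot":[0,0,0.009],"hand":0},
    {"travel":[-0.04,-0.02,0],"rot":[0,0,0.009],"hand":0},
    {"travel":[0,0,0],"rot":[0,0,0],"hand":0},
  ],
)

```text
clock: 15.5
position: [574.2, 312.7, 122.2]
ee_rot: [0.744, -0.668, -0.001, 0.002]
contact_force: [-0.5, -0.3, -0.1]
gripper_width: 20.0
grasp_force: 59.1
```

Emit:
servo_tool(
  motion=[
    {"travel":[0,0,0],"rot":[0,0,0],"hand":0},
    {"travel":[0,0,0],"rot":[0,0,0],"hand":0},
  ],
)

```text
clock: 15.67
position: [574.2, 309.3, 123.7]
ee_rot: [0.744, -0.669, -0.0, 0.001]
contact_force: [-0.2, -1.0, 0.3]
gripper_width: 20.0
grasp_force: 59.1
```

```bash
python3 - <<'E'
from h import *
plan(569.3,319,120,185.9)
im,P=wcloud();np.savez('/tmp/w4.npz',im=im,P=P);Q=P.reshape(-1,3);Q=Q[np.isfinite(Q[:,0])]
s=sensors.read_state()['position']
for nm,c,r,a,b in(('case',(569,319),160,14,27),('rests',(569,319),95,30,46),('tube',s[:2],120,s[2]+45,s[2]+85)):
    k=sel(Q,c,r,a,b);print(nm,len(k),cv2.minAreaRect(k[:,:2].astype(np.float32)) if len(k)>4 else '',np.percentile(k[:,2],[50,95]) if len(k) else '')
cv2.imwrite('pics/w4.png',np.hstack([im])[:,:,::-1])
E
```

```text
pos [574.2 309.3 123.7] psi -173.9 tilt z [-0.003 -0.002 -1.   ] F [-0.2 -1.   0.3] w 20.0 clk 15.6667
delta frac [-0.0408  0.0155  0.0147] len/0.16=0.3 rows rotz frac 0.0005
case 3538 ((567.7380981445312, 320.85809326171875), (141.0534210205078, 220.29226684570312), 6.1594696044921875) [24.4993736  25.82760735]
rests 245 ((567.8411865234375, 319.14971923828125), (59.882442474365234, 111.92406463623047), 6.281342506408691) [37.41843174 41.93312481]
tube 13765 ((579.093505859375, 292.0894775390625), (70.62712097167969, 121.83623504638672), 27.360074996948242) [191.86546693 202.03909653]
```

View pics/w4.png

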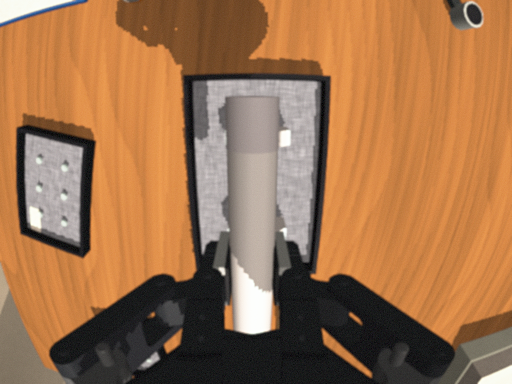

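```bash
python3 - <<'E'
from h import *
P=np.load('/tmp/w4.npz')['P']
for r in (94,96,98,100,110,130,160,190,210): print(r,P[r,252].round(1))
for r in (110,170,210): print(r,[(P[r,c]*1).round(1).tolist() for c in (229,232,240,252,265,273,276)])
p=sensors.read_state()['position']
a=np.radians(6.2);ey=np.array([-np.sin(a),np.cos(a)]);ex=np.array([np.cos(a),np.sin(a)])
Q=P[97:225,215:290].reshape(-1,3);Q=Q[np.isfinite(Q[:,0])];Q=Q[Q[:,2]>165]
L=np.c_[(Q[:,:2]-p[:2])@ex,(Q[:,:2]-p[:2])@ey,Q[:,2]]
print('yend',np.percentile(L[:,1],[0.2,1,5]))
for s in((-80,-70),(-70,-55),(-55,-40),(-40,-25)):
    q=L[(L[:,1]>s[0])&(L[:,1]<s[1])];
    if len(q)>10: print(s,len(q),np.percentile(q[:,0],[1,50,99]).round(1),np.percentile(q[:,2],[50,98]).round(1))
plan(567.8,320,-10,186.2)
E
```

```text
94 [581.9 232.3   6.3]
96 [583.1 229.6 189.4]
98 [583.  230.2 194.1]
100 [582.9 231.1 191.9]
110 [582.5 234.8 193.8]
130 [581.7 242.6 193. ]
160 [580.4 254.6 192.5]
190 [579.1 266.8 193.2]
210 [578.2 275.7 193.1]
110 [[591.6, 236.1, 188.0], [590.3, 235.9, 189.5], [587.1, 235.3, 192.4], [582.5, 234.8, 193.8], [577.6, 234.3, 192.3], [574.4, 234.1, 190.5], [573.0, 234.1, 187.9]]
170 [[589.4, 260.8, 188.3], [588.1, 260.3, 189.8], [584.8, 259.3, 192.0], [580.0, 258.4, 193.2], [574.7, 258.4, 191.4], [571.2, 258.9, 188.3], [569.5, 259.7, 184.7]]
210 [[588.0, 279.8, 186.0], [586.6, 278.8, 188.0], [583.2, 276.6, 192.1], [578.2, 275.7, 193.1], [572.6, 275.9, 191.2], [568.7, 277.4, 187.0], [542.4, 353.5, 6.5]]
yend [-79.65845999 -79.28401102 -77.38728419]
(-80, -70) 1346 [-10.6  -0.1  10.5] [192.2 194.4]
(-70, -55) 1958 [-10.8  -0.   10.7] [192.1 194.2]
(-55, -40) 1753 [-10.6   0.   10.8] [191.7 193.9]
(-40, -25) 1458 [-10.6   0.   10.8] [191.6 193.6]
pos [574.5 309.1 124.2] psi -173.9 tilt z [-0.002 -0.001 -1.   ] F [-0.4 -0.1 -0.5] w 20.2 clk 15.7167
delta frac [-0.0469  0.0212  0.5369] len/0.16=3.4 rows rotz frac -0.0004
```

Emit:
servo_tool(
  motion=[
    {"travel":[-0.047,0.021,0],"rot":[0,0,0],"hand":0},
    {"travel":[0,0,0.05],"rot":[0,0,0],"hand":0},
    {"travel":[0,0,0.1],"rot":[0,0,0],"hand":0},
    {"travel":[0,0,0.1],"rot":[0,0,0],"hand":0},
    {"travel":[0,0,0.1],"rot":[0,0,0],"hand":0},
    {"travel":[0,0,0.1],"rot":[0,0,0],"hand":0},
    {"travel":[0,0,0.05],"rot":[0,0,0],"hand":0},
    {"travel":[0,0,0.03],"rot":[0,0,0],"hand":0},
    {"travel":[0,0,0],"rot":[0,0,0],"hand":0},
    {"travel":[0,0,0],"rot":[0,0,0],"hand":0},
  ],
)

```text
clock: 16.55
position: [569.5, 321.5, -6.3]
ee_rot: [0.744, -0.669, 0.0, -0.001]
contact_force: [0.0, 0.0, -0.2]
gripper_width: 20.1
grasp_force: 59.1
```

Emit:
servo_tool(
  motion=[
    {"travel":[0,0,0],"rot":[0,0,0],"hand":0},
    {"travel":[0,0,0],"rot":[0,0,0],"hand":0},
  ],
)

```text
clock: 16.72
position: [569.8, 321.9, -5.4]
ee_rot: [0.744, -0.669, 0.0, -0.002]
contact_force: [-0.1, 0.3, -0.2]
gripper_width: 19.9
grasp_force: 59.1
```

```bash
python3 - <<'E'
from h import *
plan(567.8,320,-22.3,186.2)
E
```

```text
pos [569.8 321.9  -5.4] psi -173.9 tilt z [ 0.003  0.002 -1.   ] F [-0.1  0.3 -0.2] w 19.9 clk 16.7167
delta frac [0.0068 0.0088 0.0674] len/0.16=0.4 rows rotz frac -0.0004
```

Emit:
servo_tool(
  motion=[
    {"travel":[0.004,0.005,0.012],"rot":[0,0,0],"hand":0},
    {"travel":[0,0,0.012],"rot":[0,0,0],"hand":0},
    {"travel":[0,0,0.012],"rot":[0,0,0],"hand":0},
    {"travel":[0,0,0.008],"rot":[0,0,0],"hand":0},
    {"travel":[0,0,0.006],"rot":[0,0,0],"hand":0},
    {"travel":[0,0,0.006],"rot":[0,0,0],"hand":0},
    {"travel":[0,0,0],"rot":[0,0,0],"hand":0},
    {"travel":[0,0,0],"rot":[0,0,0],"hand":0},
    {"travel":[0,0,0],"rot":[0,0,0],"hand":0},
  ],
)

```text
clock: 17.47
position: [567.7, 320.0, -21.2]
ee_rot: [0.744, -0.669, 0.0, -0.0]
contact_force: [1.0, 1.0, -0.1]
gripper_width: 20.5
grasp_force: 59.1
```

```bash
python3 - <<'E'
from h import *
plan(567.8,320,-22.3,186.2)
E
```

```text
pos [567.7 320.  -21.2] psi -173.9 tilt z [ 0.  0. -1.] F [ 1.   1.  -0.1] w 20.5 clk 17.4667
delta frac [ 0.0001 -0.0004  0.0043] len/0.16=0.0 rows rotz frac -0.0004
```

Lower until a light upward contact appears.

Emit:
servo_tool(
  motion=[
    {"travel":[0,0,0.003],"rot":[0,0,0],"hand":0},
    {"travel":[0,0,0.003],"rot":[0,0,0],"hand":0},
    {"travel":[0,0,0],"rot":[0,0,0],"hand":0},
    {"travel":[0,0,0],"rot":[0,0,0],"hand":0},
  ],
)

```text
clock: 17.8
position: [567.9, 320.1, -22.2]
ee_rot: [0.744, -0.669, 0.0, -0.0]
contact_force: [-1.4, -0.1, 4.0]
gripper_width: 20.2
grasp_force: 59.5
```

Emit:
servo_tool(
  motion=[
    {"travel":[0,0,0],"rot":[0,0,0],"hand":0.4},
    {"travel":[0,0,0],"rot":[0,0,0],"hand":0.5},
    {"travel":[0,0,0],"rot":[0,0,0],"hand":0.6},
    {"travel":[0,0,0],"rot":[0,0,0],"hand":0.6},
    {"travel":[0,0,-0.03],"rot":[0,0,0],"hand":0.6},
    {"travel":[0,0,-0.08],"rot":[0,0,0],"hand":0.6},
    {"travel":[0,0,-0.14],"rot":[0,0,0],"hand":0.6},
    {"travel":[0,0,-0.14],"rot":[0,0,0],"hand":0.6},
    {"travel":[0,0,-0.14],"rot":[0,0,0],"hand":0.6},
    {"travel":[0,0,0],"rot":[0,0,0],"hand":0.6},
  ],
)

```text
clock: 18.63
position: [572.2, 322.9, 119.5]
ee_rot: [0.744, -0.668, 0.002, -0.008]
contact_force: [0.7, 0.9, 1.5]
gripper_width: 51.1
grasp_force: 0.0
```

```bash
python3 - <<'E'
from h import *
plan(567.8,320,120,186.2)
im,P=wcloud();Q=P.reshape(-1,3);Q=Q[np.isfinite(Q[:,0])]
k=sel(Q,(568,320),100,42.5,60);print('tube wrist',len(k),cv2.minAreaRect(k[:,:2].astype(np.float32)),np.percentile(k[:,2],[50,95]))
k=sel(Q,(568,320),160,14,27);print('case',cv2.minAreaRect(k[:,:2].astype(np.float32)))
for n in('scene','side'):
    grab(n);Q=pts(n)
    for nm,c,r,a,b in(('tube',(568,320),100,38,60),('handle',(533,-306),40,98,115),('post',(393,-333),30,85,110)):
        k=sel(Q,c,r,a,b);print(n,nm,len(k),cv2.minAreaRect(k[:,:2].astype(np.float32)) if len(k)>4 else '',np.percentile(k[:,2],95) if len(k) else '')
E
```

```text
pos [572.2 322.9 119.5] psi -173.8 tilt z [ 0.014  0.009 -1.   ] F [0.7 0.9 1.5] w 51.1 clk 18.6333
delta frac [ 0.0095  0.0189 -0.0023] len/0.16=0.1 rows rotz frac -0.0001
tube wrist 3260 ((568.0135498046875, 320.4056701660156), (43.859188079833984, 159.92210388183594), 6.42540979385376) [46.18624361 47.94235985]
case ((565.5060424804688, 343.173583984375), (140.9998779296875, 265.61083984375), 6.116872787475586)
scene tube 121 ((571.4200439453125, 317.6234130859375), (45.55683898925781, 164.57962036132812), 6.487724304199219) 49.72250404847215
scene handle 65 ((535.4876098632812, -309.2386474609375), (16.5186824798584, 56.457122802734375), 4.974467754364014) 111.47112752810234
scene post 12 ((396.1016540527344, -336.048828125), (10.633891105651855, 8.27750015258789), 64.41568756103516) 100.29894682659017
side tube 328 ((567.6852416992188, 320.6792297363281), (54.864463806152344, 161.9443359375), 4.716559886932373) 49.987536461250635
side handle 0  
side post 0
```

Emit:
servo_tool(
  motion=[
    {"travel":[0,0,-0.1],"rot":[0,0,0],"hand":0.6},
    {"travel":[0,0,0],"rot":[0,0,0],"hand":0.6},
    {"travel":[0,0,0],"rot":[0,0,0],"hand":0.6},
    {"travel":[0,0,0],"rot":[0,0,0],"hand":0.6},
    {"travel":[0,0,0],"rot":[0,0,0],"hand":0.6},
  ],
)

```text
clock: 19.2
position: [566.8, 319.4, 132.9]
ee_rot: [0.743, -0.669, -0.0, 0.002]
contact_force: [0.4, 0.2, 0.4]
gripper_width: 51.1
grasp_force: 0.0
```

```bash
python3 -c "
from h import *
print(job_done())"
```

```text
the job is handed in; nothing more can be done
None
```

I handed the job in at about 19 s: the isolator is at its off stop, the hasp was then swung fully out, and the tube was rolled out on the flap side and lies released in both V rests within about 1 mm of centre, but `job_done()` returned no verdict; the real fingertips sit about 40 mm higher than the reported TCP, so my first grip on the isolator closed above the handle before I corrected for it.

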